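Flip up the magazine gate and take out the bottom slide cassette

ROBOT

A 6-joint arm with a two-finger parallel gripper is mounted at the origin on a cart in front of the work surface, level with it; the furniture and walls round the work are solid. World frame = base frame: x ahead of the robot, y to its left, z up, the work surface at z = 0. Lengths are in mm, angles in rad, forces in N, time in s.
With the tool pointing down it reaches from about 350 to 875 mm from the base axis. Payload 4.2 kg.
Tool frame: the origin (TCP) lies midway between the tips of the shut fingers; the grasp point (between the pads) lies 19 mm behind it; z points along the fingers, y is the direction in which the jaws open and shut (so a half turn about z gives the same grasp; the last joint's range is limited). The gripper opens to 85 mm and grips with 20 to 120 N. Pads are 22 mm wide; open, the fingers measure 114 mm over their backs; the gripper's body (76 mm by 85 mm) begins 54 mm behind the grasp point. The pads swing forward as they close: fully open they stand 13 mm farther back than shut.
Start: joints at [1.537, 0.385, 0.008, 0, -1.194, -0.259], TCP at [180.364, 598.388, 231.312] pointing down, gripper open.
Joint ranges: [-3.14, 3.14], [-1.21, 2.06], [-1.07, 1.41], [-3.16, 2.05], [-2.99, -0.16], [-3.1, 3.1]. Speed limits (rad/s): [2.79, 2.79, 3.14, 3.14, 3.14, 3.14].

INTERFACE

Orientations are given as a unit quaternion [x, y, z, w].
In Python, from bench import arm, eyes, nets gives the robot as it stands.
- The arm moves only by the tool jog_arm, never from a script. Its argument "rows" is a list of rows, each a list of 3 entries, a list of its own where there are three numbers: the shift along the tool's x, y, z in cm, then the turn, a rotation vector about the tool's x, y, z in degrees, then the finger opening in cm, from 0 to 8.54. In form: [[[x, y, z], [ax, ay, az], jaw], ...]. A call has 1 to 10 rows; each row shifts and turns the commanded pose from where the row before left it, along the tool's axes as they then stand; what a row does not reach is not made up. A row lasts 1/8 s, in which the tool goes at most 62.5 mm and 10.7 degrees, less where a joint would pass 70% of its speed; a pose out of reach is approached as far as the arm can. A call with a gripper value outside its range is refused whole. The fingers move at their own pace and stop on an object; the grip force is fixed at half the most. Time passes only in rows, so rows that do not move let the fingers close. It gives the time, the measured TCP pose, the force and the opening at its end, in the units of the state.
- arm.read_state(): the state, without advancing time (a new reading comes with each control period).
- eyes.get_image(name): name is "side" or "top"; returns the picture (420x560x3 uint8, red, green, blue); there is no depth.
- eyes.camera_model(name): a dict with "K" (3x3 intrinsics, pixels), "k1" (the pictures are not rectified: a ray, as slopes to the right and down, at radius r is drawn at 1 + k1 r^2 times it, then the intrinsics apply), "rvec" (rotation vector, rad) and "tvec" (3), from world to camera coordinates, as OpenCV has them. Camera axes: x right, y down, z forward; pixel columns grow to the right and rows downward; lengths in mm; the calibration is good to about 2 mm. A picture is of the moment at which its call begins. camera_model takes no time and is no camera call.
- arm.job_done(): hands the job in, once; it reports no verdict.
Trained networks look in the newest picture that a camera, given by its name, has taken for a name from the list of things; names that differ only in an ending like _2 or _b are one class to them, and where a whole thing is asked for, a point or a joint stands for the part that bears it (a point fixed in the world has none). Each returns a list of dicts, best first, with "conf" (0 to 1); they miss things now and then, are a little off and sometimes report something else, mostly with a low value. They report only what shows in the picture. A call takes as long as a camera call. They do not tell look-alikes from the thing itself.
- nets.boxes_of(camera, name): "position" ([column, row] as shares, 0 to 1, of the picture: columns of its width, rows of its height, amid what is visible of it).
The state is a dict: "clock": time; "joints": joint angles; "joint_vel": joint speeds; "joint_efforts": joint torques, N m; "position": TCP position; "ee_rot": TCP orientation; "contact_force": force on the tool from outside, world axes, zero at the start; "wrist_torque": the same for the moment, N m; "gripper_width": finger opening in mm.
Only numpy, scipy, OpenCV 4.12 (cv2) and the standard library are available. Lean on these libraries where they do the work, as an engineer would, in place of code of your own. Each camera call takes 0.05 s, during which the arm holds its last target.

TASK

Swing the orange gate of the slide-cassette magazine up and over until it leans back open on its own and let go of it. Then draw the bottom cassette straight out through the slot, and lay it gently, flat on the floor of the metal tray. Leave the gate open, the other three cassettes in the magazine, and the bottle, timer, vial and beaker where they stand.

Things in the scene. Friction and masses are not known exactly. Their poses are not given: they have to be found in the camera images.
- magazine: White magazine for slide cassettes on a grey 8 mm thick foot, fixed to the worktop. Origin: underside, under the middle of the shaft; cassettes come out toward its -x; z up. Foot: x -71 to 79, y -50 to 50 mm. Shaft outside: x -57 to 57, y -28 to 28, top z 66 mm, open above (side lugs to z 79 at x 22 to 40). Shaft floor at z 16 mm, ending at x -64.
- slot (a point): Exit slot in the magazine's front wall (outer face), at half the height of the bottom cassette, 57 mm in front of the origin and 22 mm above it; axes as the magazine's. The slot is open from z 16 to 32 mm: only the lowest cassette passes, the wall holds the upper ones back. When the lowest has left, the others drop by 12 mm.
- gate (a joint): Angle (rad) of the orange gate about the magazine's y axis through gate_hinge: 0 closed (arms level, pointing to magazine -x, on a stop), growing as its front swings up and over toward +x; end stop 2.3. Swings freely, about 120 g: below its balance point (about 1.6) it falls shut, beyond it it falls back to 2.3 and stays. Open: above 2.0.
- gate_hinge (a point): Middle of the gate's hinge axis, 50 mm above the magazine's origin; axes as the magazine's. The gate is a U: two arms beside the shaft (out to y +-34.5 mm) and a cross piece 99.5 mm from the axis, from which (closed) a plate 50 mm wide hangs 30 mm down and bars the exit, inner face at x -97 mm.
- gate_knob (a point): Centre of the gate's yellow knob: cylinder of 18 mm diameter, 22 mm long along the hinge axis, on a 6 mm stalk, 134 mm from the hinge axis, 34 mm from the cross piece. Closed it is at magazine x -134, z 50 mm. Pinched by its two flat end faces, 22 mm apart, it can turn between the fingers. y axis along the hinge axis.
- cassette_0_centre (a point): Flat blue plastic slide cassette, 100 x 42 x 12 mm, about 50 g, loose; this point is its centre (half-way up), x along its 100 mm length, z up. The bottom one: its end sticks 28 to 34 mm out of the slot toward magazine -x, underside 16 mm above the worktop; pinch it there across its 42 mm width (beyond x -71 nothing is under it). Free once drawn out 75 mm farther.
- cassette_1_centre (a point): Flat blue plastic slide cassette, 100 x 42 x 12 mm, about 50 g, loose; this point is its centre (half-way up), x along its 100 mm length, z up. Second from below in the magazine; drops to the floor of the shaft when the bottom one is out.
- cassette_2_centre (a point): Flat blue plastic slide cassette, 100 x 42 x 12 mm, about 50 g, loose; this point is its centre (half-way up), x along its 100 mm length, z up. Third from below in the magazine.
- cassette_3_centre (a point): Flat blue plastic slide cassette, 100 x 42 x 12 mm, about 50 g, loose; this point is its centre (half-way up), x along its 100 mm length, z up. Topmost in the magazine.
- tray: Square metal tray, 150 x 150 mm outside, walls 4 mm thick and 14 mm high, floor 4 mm thick with a grey lining, fixed to the worktop. Origin: centre of its underside.
- bottle: Bystander: small bottle with blue cap, 56 mm diameter, 105 mm high; origin at its underside.
- timer: Bystander: white bench timer, 66 x 66 x 20 mm, lying flat; origin at its underside.
- vial: Bystander: small vial with black cap, 23 mm diameter, 44 mm high; origin at its underside.
- beaker: Bystander: small empty clear beaker, about 60 mm diameter, 70 mm high; origin at its underside.
Things that resemble listed ones, but are neither listed nor needed, are in the scene too. What is shaped like the part that bears cassette_0_centre but turquoise is not meant.

How it is judged:
By the outcome, as a careful person would: the job done as asked, in the order asked, and still so for the second after the job is handed in, with the robot touching nothing.
It also fails if it takes over 58 s, if anything falls off the work surface, if the arm or the gripper's body presses on something with over 40 N, if the wrist force passes 120 N, or if a joint passes its speed limit or range.

## Working session

There is one attempt and no reset: what is moved stays moved. The work goes in short steps, Python scripts to look and compute and a tool call to move; the robot and the scene stay as the last step left them, time stands still between calls to the robot, and variables do not carry over. Pictures are saved under pics/ and viewed, and the job is handed in when it is done.

Besides the shell and the picture viewer there is one more tool, called by a JSON object that holds its "fn" and its "kwargs", one argument or row to a line. jog_arm: Moves the arm, as the interface text tells. Its arguments: {"type":"object","properties":{"rows":{"type":"array","items":{"type":"array"}}},"required":["rows"]}

```bash
ls; mkdir -p pics
python3 - <<'E'
from bench import arm, eyes, nets
import cv2
print(arm.read_state())
for c in ("side","top"):
    im=eyes.get_image(c); cv2.imwrite(f"pics/{c}0.png",cv2.resize(im[:,:,::-1],(784,588),interpolation=cv2.INTER_CUBIC))
    print(c,eyes.camera_model(c))
    for n in ("magazine","gate_knob","gate","cassette_0_centre","tray","bottle","timer","vial","beaker"):
        print(n,[([round(d["position"][0]*560,1),round(d["position"][1]*420,1)],round(d["conf"],2)) for d in nets.boxes_of(c,n)])
E
```

```text
pics
{'clock': 0.0, 'joints': array([ 1.53658920e+00,  3.85592258e-01,  6.63223538e-03, -5.18715898e-04,
       -1.19398086e+00, -2.58609049e-01]), 'joint_vel': array([-1.70604489e-03,  1.29247386e-04,  4.86969521e-04,  4.86660289e-04,
        4.82182879e-05,  1.46243148e-03]), 'joint_efforts': array([-5.04876625e-04, -3.92288053e+01,  1.88398844e+01,  4.18613479e+00,
       -4.64748373e-03,  7.47588871e-06]), 'position': array([180.2086976 , 597.85407896, 230.19960382]), 'ee_rot': array([ 9.89286905e-01, -1.45980178e-01, -1.19485343e-04,  1.09252386e-03]), 'contact_force': array([0.73972528, 0.54078068, 0.36733674]), 'wrist_torque': array([ 0.00244917, -0.00024375,  0.0378754 ]), 'gripper_width': 85.11212672237795}
side {'K': array([[449.26047928,   0.        , 286.58021414],
       [  0.        , 449.26047928, 207.98078875],
       [  0.        ,   0.        ,   1.        ]]), 'k1': 0.047776612519927354, 'rvec': array([ 2.00928181, -0.23745197,  0.17133347]), 'tvec': array([-567.79306228,  131.66563864, 1121.21599358])}
magazine [([279.3, 204.8], 0.62)]
gate_knob [([252.1, 204.1], 
[... 237 characters left out ...]
1.5], 0.57), ([374.0, 295.7], 0.44), ([282.4, 172.5], 0.28)]
beaker [([281.9, 171.2], 0.75)]
top {'K': array([[416.52403704,   0.        , 282.02972329],
       [  0.        , 416.52403704, 213.62043137],
       [  0.        ,   0.        ,   1.        ]]), 'k1': 0.02461208621228553, 'rvec': array([ 2.15497023, -2.17142161,  0.10004949]), 'tvec': array([ 36.37449463, 611.11827478, 966.43290497])}
magazine []
gate_knob [([240.6, 259.0], 0.81)]
gate [([241.9, 259.5], 0.94)]
cassette_0_centre [([239.8, 246.3], 0.74), ([182.8, 283.5], 0.68)]
tray []
bottle [([296.2, 162.8], 0.56)]
timer [([300.8, 269.5], 0.57), ([240.2, 221.9], 0.17)]
vial [([429.0, 174.5], 0.53)]
beaker [([145.2, 192.7], 0.57)]
```

View pics/side0.png

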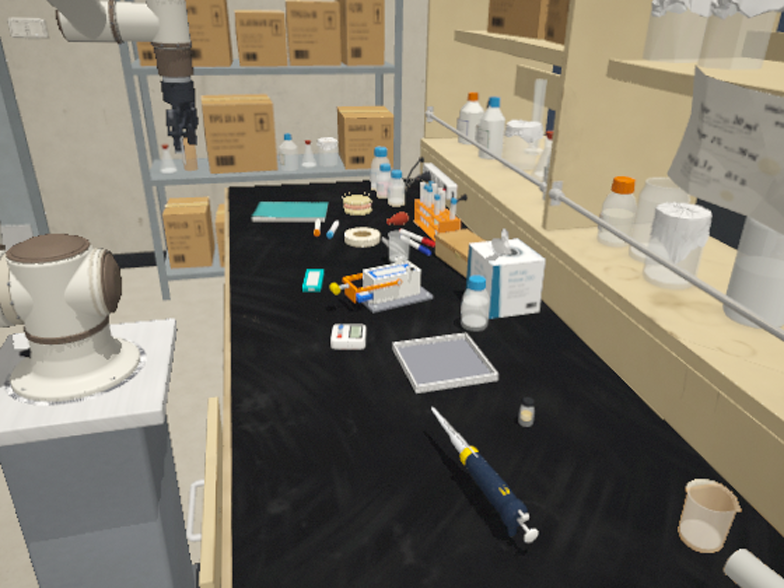

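View pics/top0.png

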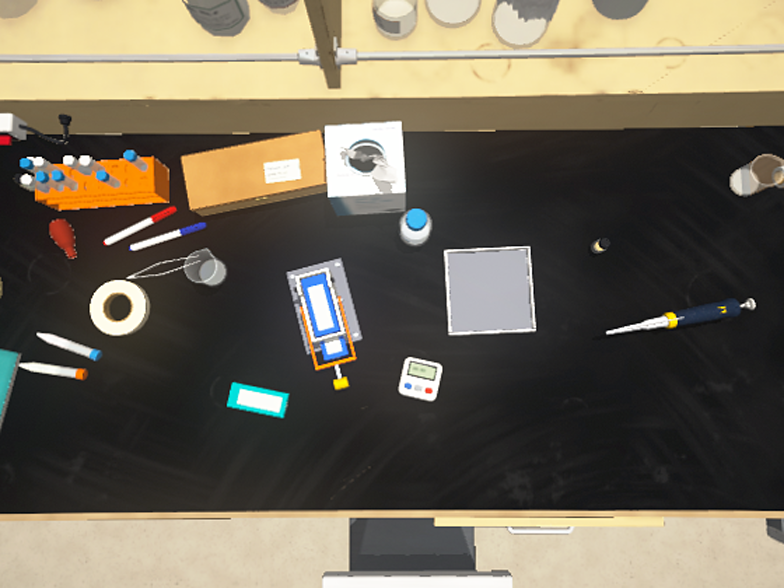

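Both views show the magazine with its gate toward the robot: top (325,310), knob (341,383); side knob (336,288), at 784x588 scale. The real tray is at top (490,290). The turquoise look-alike lies loose at top (258,400), side (313,280). What could be mistaken for cassette_0: the turquoise one on the table, or the upper blue ones inside the shaft. I choose the blue end that sticks out below the gate, top (334,348). Next come close crops and a pose fit.

```bash
cat > h.py <<'E'
import numpy as np, cv2
from bench import arm, eyes, nets
def proj(c,P):
    m=eyes.camera_model(c); return cv2.projectPoints(np.asarray(P,float).reshape(-1,1,3),m["rvec"],m["tvec"],m["K"],np.array([m["k1"],0,0,0,0.]))[0][:,0]
def ray(c,uv):
    m=eyes.camera_model(c); R=cv2.Rodrigues(m["rvec"])[0]
    n=cv2.undistortPointsIter(np.array([[uv]],float),m["K"],np.array([m["k1"],0,0,0,0.]),None,None,(3,50,1e-9))[0,0] if hasattr(cv2,'undistortPointsIter') else cv2.undistortPoints(np.array([[uv]],float),m["K"],np.array([m["k1"],0,0,0,0.]))[0,0]
    return -R.T@np.ravel(m["tvec"]), R.T@np.array([n[0],n[1],1])
def atz(c,uv,z):
    o,d=ray(c,uv); return o+d*(z-o[2])/d[2]
def crop(c,x0,y0,w,h,f,name,im=None):
    im=eyes.get_image(c) if im is None else im
    k=cv2.resize(np.ascontiguousarray(im[y0:y0+h,x0:x0+w,::-1]),None,fx=f,fy=f,interpolation=cv2.INTER_CUBIC); cv2.imwrite(f"pics/{name}.png",k)
E
python3 - <<'E'
from h import *
crop("top",190,170,100,120,5,"tc"); crop("side",225,170,110,70,7,"sc")
crop("top",270,140,130,120,5,"tt")
for n,uv,z in (("knob",(243.5,273.5),50),("tray",(350,207),4),("bottle",(296,161),100),("timer",(300,270),20)): print(n,atz("top",uv,z))
E
```

```text
knob [470.63202034 121.85941777  50.        ]
tray [ 629.27118946 -135.40986477    4.        ]
bottle [723.5814421   -1.40022866 100.        ]
timer [476.83223596 -10.13341758  20.        ]
```

View pics/tc.png

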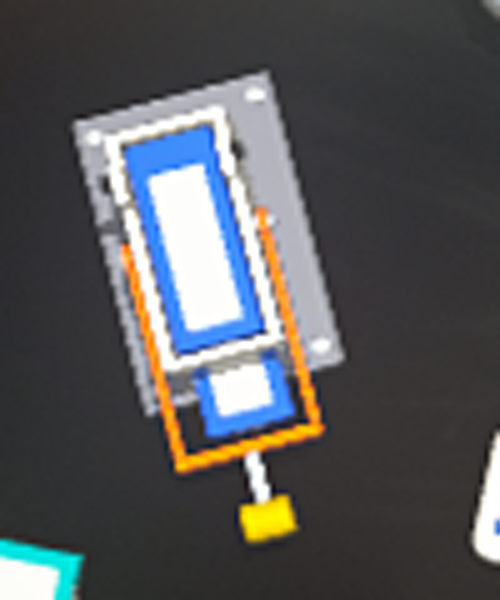

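View pics/sc.png

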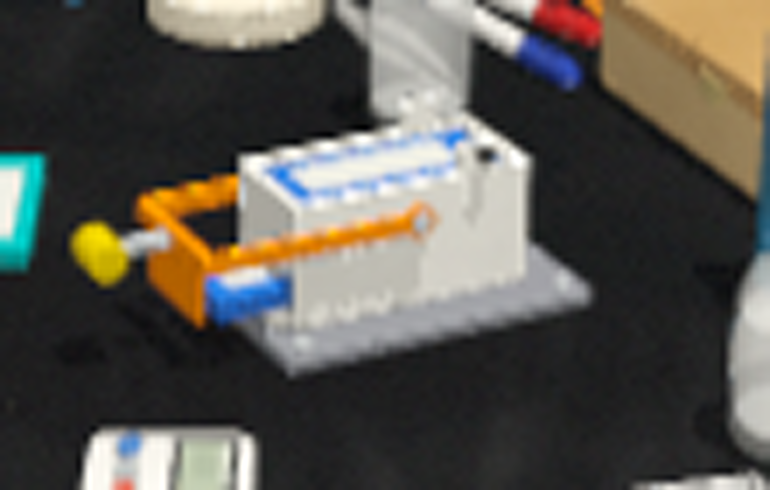

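View pics/tt.png

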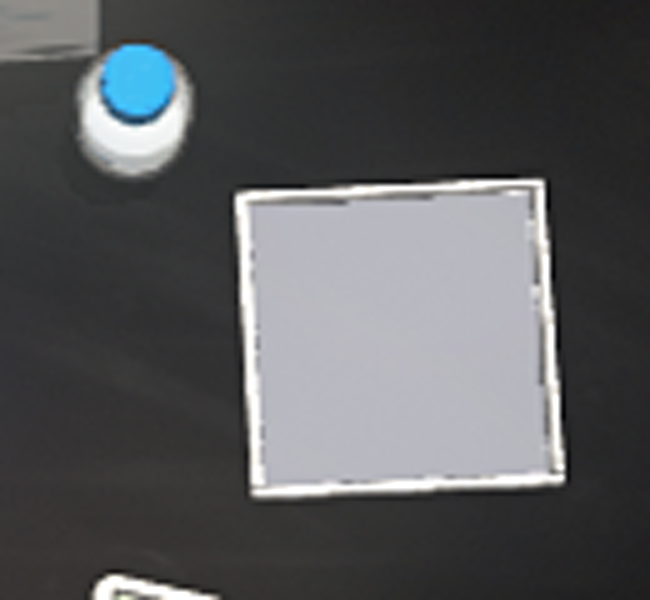

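```bash
cat > fit.py <<'E'
from h import *
from scipy.optimize import least_squares
T=[((75,122),(79,50,8)),((268,72),(79,-50,8)),((345,358),(-71,-50,8)),((150,415),(-71,50,8)),((105,142),(57,28,66)),((222,110),(57,-28,66)),((284,337),(-57,-28,66)),((172,370),(-57,28,66)),((268,518),(-134,0,54)),((178,472),(-101,34.5,53)),((325,434),(-101,-34.5,53))]
S=[((290,366),(-71,-50,8)),((592,294),(79,-50,6)),((297,205),(-57,-28,66)),((527,155),(57,-28,66)),((240,157),(-57,28,66)),((423,220),(0,-34.5,50)),((100,254),(-134,0,50))]
ob=[("top",[( (p[0]+.5)/5-.5+190,(p[1]+.5)/5-.5+170) for p,_ in T],np.array([q for _,q in T],float)),
    ("side",[((p[0]+.5)/7-.5+225,(p[1]+.5)/7-.5+170) for p,_ in S],np.array([q for _,q in S],float))]
def W(v,Q):
    c,s=np.cos(v[2]),np.sin(v[2]); Q=np.atleast_2d(Q); return np.c_[v[0]+c*Q[:,0]-s*Q[:,1],v[1]+s*Q[:,0]+c*Q[:,1],Q[:,2]]
def res(v,cams):
    return np.concatenate([(proj(c,W(v,Q))-np.array(p)).ravel() for c,p,Q in ob if c in cams])
if __name__=="__main__":
    for cams in (("top",),("side",),("top","side")):
        r=least_squares(res,[600,140,0.2],args=(cams,),loss="soft_l1"); print(cams,r.x.round(3),np.degrees(r.x[2]).round(2)); 
    print(res(r.x,cams).reshape(-1,2).round(1).tolist())
    v=r.x; print("knob",W(v,[-134,0,50]),"slot",W(v,[-57,0,22]))
    tr=[(237,193),(543,180),(564,484),(254,495)]
    Pw=np.array([atz("top",((p[0]+.5)/5-.5+270,(p[1]+.5)/5-.5+140),14) for p in tr]); print("tray",Pw.round(1).tolist(),Pw.mean(0),np.linalg.norm(np.diff(Pw,axis=0),axis=1))
    d=Pw[1]-Pw[0]; print("edge dir",np.degrees(np.arctan2(d[1],d[0])))
    for n,uv,z in (("beaker",(145,192),70),("vial",(429,174),44),("timer",(300.5,270.5),20)): print(n,atz("top",uv,z).round())
    s=np.array([(395,342),(475,335),(497,377),(412,390)])/1.4
    print("tray side",[atz("side",p,14).round().tolist() for p in s])
E
python3 fit.py
```

```text
('top',) [6.00248e+02 1.55291e+02 2.58000e-01] 14.81
('side',) [6.00136e+02 1.53658e+02 2.70000e-01] 15.44
('top', 'side') [6.00421e+02 1.55177e+02 2.60000e-01] 14.89
[[-0.4, 0.1], [0.2, -0.5], [0.4, 0.8], [-0.3, 0.3], [0.2, -1.1], [0.0, -1.0], [0.1, 0.8], [-1.0, 0.7], [0.6, 0.2], [0.6, -0.5], [-0.0, -0.8], [-0.2, -1.2], [0.3, -0.6], [-0.3, 0.1], [0.3, 0.2], [-0.5, 0.1], [-0.3, 0.0], [-0.1, -0.5]]
knob [[470.91907417 120.75084537  50.        ]] slot [[545.33453339 140.53314626  22.        ]]
tray [[700.0, -54.7, 14.0], [705.0, -204.6, 14.0], [555.9, -210.2, 14.0], [551.7, -60.6, 14.0]] [ 628.16273746 -132.49869501   14.        ] [150.03911079 149.21974071 149.65407494]
edge dir -88.09356338243859
beaker [660. 349.  70.]
vial [ 702. -318.   44.]
timer [476. -11.  20.]
tray side [[557.0, -65.0, 14.0], [714.0, -72.0, 14.0], [700.0, -218.0, 14.0], [548.0, -224.0, 14.0]]
```

```bash
cat > plan.py <<'E'
from h import *
from scipy.spatial.transform import Rotation as Ro
from fit import W
V=[600.4,155.2,0.26]
def to(P,yaw,magframe=True,z=None):
    """how far in tool axes from measured pose: shift (cm) applied now; yaw = wanted world yaw of tool x (deg)"""
    s=arm.read_state(); R=Ro.from_quat(s["ee_rot"]).as_matrix()
    w=W(V,P)[0] if magframe else np.array(P,float)
    d=R.T@(w-s["position"])/10
    Rt=Ro.from_euler("z",yaw,degrees=True).as_matrix()@np.diag([1,-1,-1])
    rv=np.degrees(Ro.from_matrix(R.T@Rt).as_rotvec())
    d2=Rt.T@(w-s["position"])/10
    print("t",round(s["clock"],2),"pos",s["position"].round(1),"world d",(w-s["position"]).round(1),"| shift now-axes",d.round(2),"| turn",rv.round(2),"| shift after turn",d2.round(2),"W",round(s["gripper_width"],1),"F",s["contact_force"].round(1))
E
python3 -c "
from plan import *
to([-134,0,120],14.9)"
```

```text
t 1.15 pos [180.4 598.4 231.3] world d [ 290.6 -477.7 -111.3] | shift now-axes [41.61 37.35 11.13] | turn [ -0.     0.   -31.68] | shift after turn [15.8  53.63 11.13] W 85.3 F [ 0.3 -0.   1.3]
```

{"fn": "jog_arm", "kwargs": {
  "rows": [
    [[0,0,0],[0,0,-10],8],
    [[0,0,0],[0,0,-10],7],
    [[0,0,0],[0,0,-10],6],
    [[0,0,0],[0,0,-1.7],5],
    [[1.3,4.4,0],[0,0,0],5],
    [[1.3,4.4,0],[0,0,0],5],
    [[1.3,4.5,0],[0,0,0],5],
    [[1.3,4.5,0],[0,0,0],5],
    [[1.3,4.5,0],[0,0,0],5],
    [[1.3,4.5,0],[0,0,0],5]
  ]
}}

```text
clock: 2.4
position: [325.4, 358.2, 231.6]
ee_rot: [0.992, 0.129, 0.0, -0.0]
contact_force: [0.2, 0.4, -0.6]
gripper_width: 50.4
```

```bash
python3 -c "
from plan import *
to([-134,0,120],14.9)"
```

```text
t 2.4 pos [325.4 358.2 231.6] world d [ 145.5 -237.4 -111.6] | shift now-axes [ 8.   26.68 11.15] | turn [-0.03 -0.03 -0.09] | shift after turn [ 7.96 26.69 11.16] W 50.4 F [ 0.2  0.4 -0.6]
```

{"fn": "jog_arm", "kwargs": {
  "rows": [
    [[1.3,4.4,1],[0,0,0],5],
    [[1.3,4.4,1],[0,0,0],5],
    [[1.3,4.4,2],[0,0,0],5],
    [[1.4,4.5,2],[0,0,0],5],
    [[1.4,4.5,2],[0,0,0],5],
    [[1.3,4.4,3],[0,0,0],5],
    [[0,0,0.1],[0,0,0],5],
    [[0,0,0],[0,0,0],5]
  ]
}}

```text
clock: 3.4
position: [470.9, 123.2, 120.6]
ee_rot: [0.992, 0.129, 0.0, -0.0]
contact_force: [-0.1, -0.7, -0.1]
gripper_width: 50.0
```

```bash
python3 -c "
from plan import *
to([-134,0,33],14.9)
crop('top',190,190,120,120,5,'t1'); crop('side',215,150,120,90,6,'s1')"
```

```text
t 3.4 pos [470.9 123.2 120.6] world d [ -0.   -2.5 -87.6] | shift now-axes [-0.07  0.24  8.76] | turn [ 0.   -0.04 -0.06] | shift after turn [-0.06  0.24  8.76] W 50.0 F [-0.1 -0.7 -0.1]
```

View pics/t1.png

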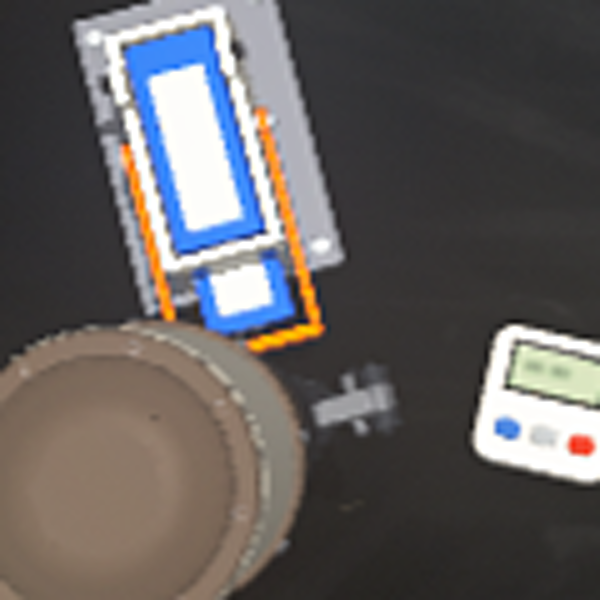

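View pics/s1.png

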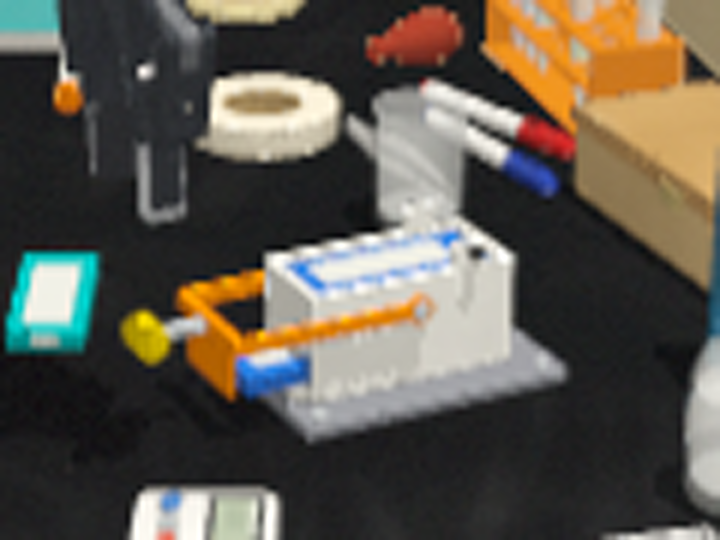

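The gripper hangs over the knob: side-crop fingertip at (163,215), knob at (145,337). The jaw axis lies parallel to the hinge. Descending.

{"fn": "jog_arm", "kwargs": {
  "rows": [
    [[-0.05,0.25,3],[0,0,0],5],
    [[0,0,3],[0,0,0],5],
    [[0,0,1.7],[0,0,0],5],
    [[0,0,1],[0,0,0],5],
    [[0,0,0],[0,0,0],5]
  ]
}}

```text
clock: 4.12
position: [470.7, 121.2, 33.5]
ee_rot: [0.991, 0.13, 0.0, 0.0]
contact_force: [-0.3, 0.3, 0.8]
gripper_width: 49.8
```

```bash
python3 -c "
from plan import *
to([-134,0,33],14.9)
crop('side',215,170,90,70,8,'s2')"
```

```text
t 4.12 pos [470.7 121.2  33.5] world d [ 0.2 -0.5 -0.5] | shift now-axes [0.01 0.05 0.05] | turn [ 0.   -0.01  0.09] | shift after turn [0.01 0.05 0.05] W 49.8 F [-0.3  0.3  0.8]
```

View pics/s2.png

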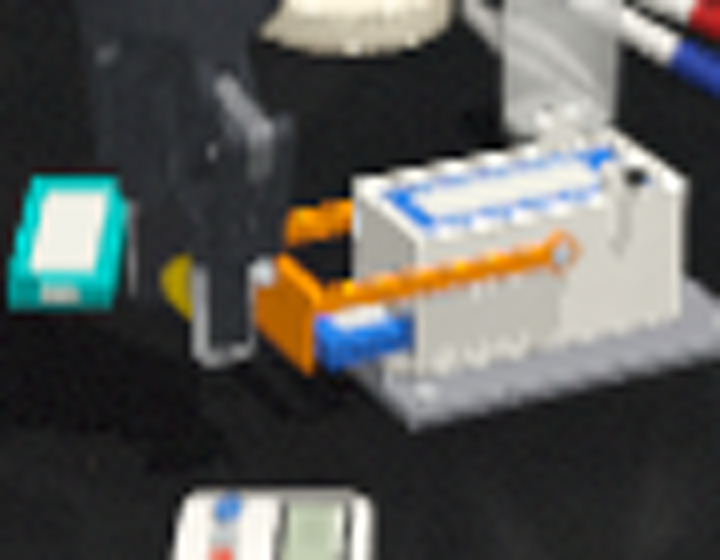

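The near finger covers the knob (yellow visible at (178,285)), and parallax accounts for the offset. Closing.

{"fn": "jog_arm", "kwargs": {
  "rows": [
    [[0,0.05,0],[0,0,0],3],
    [[0,0,0],[0,0,0],2],
    [[0,0,0],[0,0,0],1.6],
    [[0,0,0],[0,0,0],1.6],
    [[0,0,0],[0,0,0],1.6]
  ]
}}

```text
clock: 4.8
position: [470.8, 123.0, 34.6]
ee_rot: [0.992, 0.13, 0.001, -0.002]
contact_force: [-9.3, 13.8, 6.3]
gripper_width: 20.8
```

```bash
python3 -c "
from plan import *
s=arm.read_state()
to([-134,0,33],14.9)
import numpy as np
p=None
for k in range(1,23):
    a=k*0.1; q=np.array([-134*np.cos(a),134*np.sin(a)]); q0=np.array([-134*np.cos(a-.1),134*np.sin(a-.1)]); print(round(a,1),((q-q0)/10*[1,-1]).round(2))"
```

```text
t 4.8 pos [470.8 123.   34.6] world d [ 0.1 -2.2 -1.6] | shift now-axes [-0.05  0.22  0.16] | turn [-0.21 -0.18  0.05] | shift after turn [-0.05  0.22  0.16] W 20.8 F [-9.3 13.8  6.3]
0.1 [ 0.07 -1.34]
0.2 [ 0.2  -1.32]
0.3 [ 0.33 -1.3 ]
0.4 [ 0.46 -1.26]
0.5 [ 0.58 -1.21]
0.6 [ 0.7  -1.14]
0.7 [ 0.81 -1.07]
0.8 [ 0.91 -0.98]
0.9 [ 1.01 -0.88]
1.0 [ 1.09 -0.78]
1.1 [ 1.16 -0.67]
1.2 [ 1.22 -0.55]
1.3 [ 1.27 -0.42]
1.4 [ 1.31 -0.29]
1.5 [ 1.33 -0.16]
1.6 [ 1.34 -0.03]
1.7 [1.34 0.11]
1.8 [1.32 0.24]
1.9 [1.29 0.37]
2.0 [1.24 0.5 ]
2.1 [1.19 0.62]
2.2 [1.12 0.73]
```

Held (20.8 mm on the 22 mm knob), with a slight side load of about 15 N. I'll shift 2 mm to relax it, then start the arc.

{"fn": "jog_arm", "kwargs": {
  "rows": [
    [[0,-0.2,0],[0,0,0],1.6],
    [[0.07,0,-1.34],[0,0,0],1.6],
    [[0.2,0,-1.32],[0,0,0],1.6],
    [[0.33,0,-1.3],[0,0,0],1.6],
    [[0,0,0],[0,0,0],1.6]
  ]
}}

```text
clock: 5.42
position: [477.3, 124.9, 74.1]
ee_rot: [0.992, 0.13, 0.002, -0.001]
contact_force: [0.6, 5.9, -3.6]
gripper_width: 20.6
```

```bash
python3 -c "
from plan import *
a=.3
to([-134*np.cos(a),0,33+134*np.sin(a)],14.9)
crop('side',215,150,90,70,8,'s3')"
```

```text
t 5.42 pos [477.3 124.9  74.1] world d [-0.6 -2.7 -1.5] | shift now-axes [-0.13  0.24  0.15] | turn [-0.13 -0.23  0.02] | shift after turn [-0.13  0.24  0.15] W 20.6 F [ 0.6  5.9 -3.6]
```

View pics/s3.png

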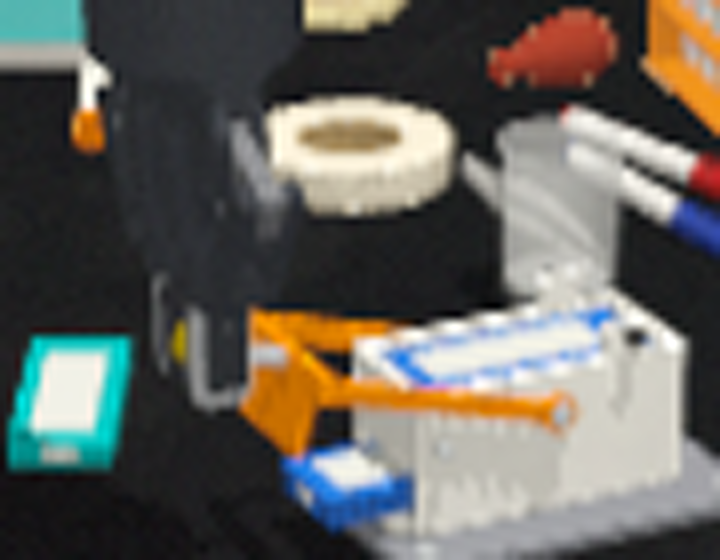

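The gate lifts with the grip: arms tilted, cross piece at (285,390). Continuing the arc.

{"fn": "jog_arm", "kwargs": {
  "rows": [
    [[0.46,0,-1.26],[0,0,0],1.6],
    [[0.58,0,-1.21],[0,0,0],1.6],
    [[0.7,0,-1.14],[0,0,0],1.6],
    [[0.81,0,-1.07],[0,0,0],1.6],
    [[0.91,0,-0.98],[0,0,0],1.6],
    [[1.01,0,-0.88],[0,0,0],1.6],
    [[1.09,0,-0.78],[0,0,0],1.6],
    [[1.16,0,-0.67],[0,0,0],1.6],
    [[0,0,0],[0,0,0],1.6]
  ]
}}

```text
clock: 6.6
position: [539.5, 141.3, 152.2]
ee_rot: [0.992, 0.129, -0.002, -0.001]
contact_force: [-3.6, 5.6, -2.2]
gripper_width: 20.8
```

```bash
python3 -c "
from plan import *
a=1.1
to([-134*np.cos(a),0,33+134*np.sin(a)],14.9)
crop('side',215,110,110,110,6,'s4')"
```

```text
t 6.6 pos [539.5 141.3 152.2] world d [ 2.2 -1.7  0.2] | shift now-axes [ 0.17  0.22 -0.02] | turn [-0.11  0.23 -0.09] | shift after turn [ 0.17  0.22 -0.02] W 20.8 F [-3.6  5.6 -2.2]
```

View pics/s4.png

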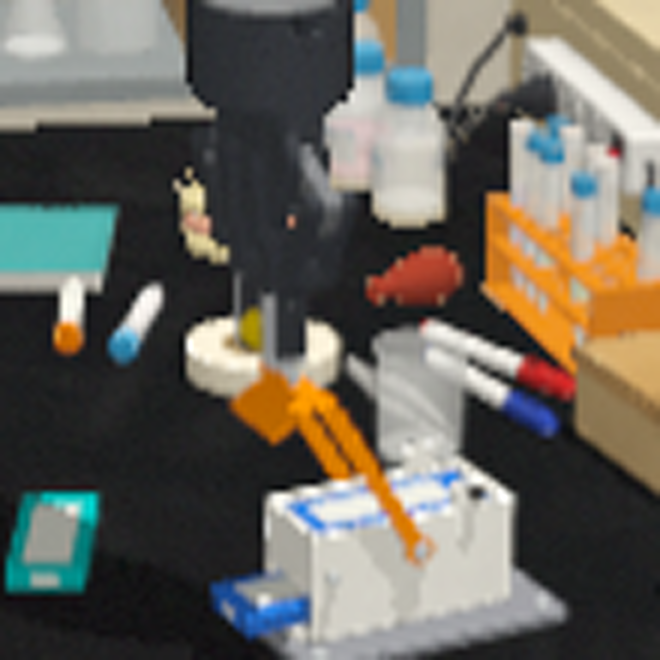

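The gate is at about 1.1 rad and still gripped. Carrying it over.

{"fn": "jog_arm", "kwargs": {
  "rows": [
    [[1.22,0,-0.55],[0,0,0],1.6],
    [[1.27,0,-0.42],[0,0,0],1.6],
    [[1.31,0,-0.29],[0,0,0],1.6],
    [[1.33,0,-0.16],[0,0,0],1.6],
    [[1.34,0,-0.03],[0,0,0],1.6],
    [[1.34,0,0.11],[0,0,0],1.6],
    [[1.32,0,0.24],[0,0,0],1.6],
    [[1.29,0,0.37],[0,0,0],1.6],
    [[1.24,0,0.5],[0,0,0],1.6],
    [[0,0,0],[0,0,0],1.6]
  ]
}}

```text
clock: 7.9
position: [655.1, 171.8, 157.4]
ee_rot: [0.992, 0.13, 0.002, -0.001]
contact_force: [-2.4, 4.5, 6.4]
gripper_width: 20.7
```

```bash
python3 -c "
from plan import *
a=2.0
to([-134*np.cos(a),0,33+134*np.sin(a)],14.9)
crop('side',215,110,110,110,6,'s5')"
```

```text
t 7.9 pos [655.1 171.8 157.4] world d [-0.8 -2.2 -2.6] | shift now-axes [-0.13  0.2   0.26] | turn [-0.04 -0.2   0.04] | shift after turn [-0.13  0.2   0.26] W 20.7 F [-2.4  4.5  6.4]
```

View pics/s5.png

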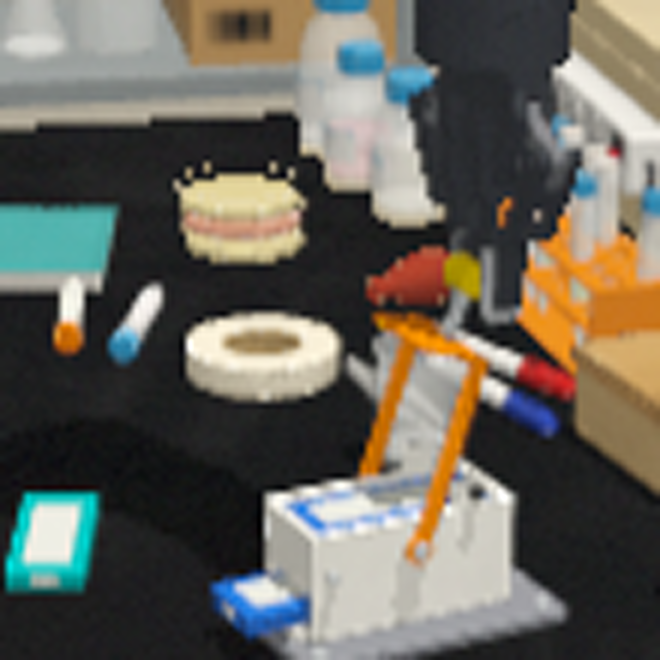

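The gate is past its balance point, at about 2.0 rad. Two more steps to 2.2, then let go and rise.

{"fn": "jog_arm", "kwargs": {
  "rows": [
    [[1.19,0,0.62],[0,0,0],1.6],
    [[1.12,0,0.73],[0,0,0],1.6],
    [[0,0,0],[0,0,0],1.6],
    [[0,0,0],[0,0,0],3],
    [[0,0,0],[0,0,0],4.5],
    [[0,0,0],[0,0,0],4.5],
    [[0,0,-2],[0,0,0],4.5],
    [[0,0,-3],[0,0,0],4.5],
    [[0,0,-3],[0,0,0],4.5]
  ]
}}

```text
clock: 9.07
position: [675.8, 176.4, 222.0]
ee_rot: [0.992, 0.13, -0.001, 0.0]
contact_force: [-0.1, 0.3, -0.6]
gripper_width: 44.7
```

```bash
python3 -c "
from plan import *
to([-83,2.2,14],14.9)
crop('side',215,110,110,110,6,'s6')
crop('top',190,170,100,120,5,'t6')"
```

```text
t 9.07 pos [675.8 176.4 222. ] world d [-156.1  -40.4 -208. ] | shift now-axes [-16.1   -0.12  20.82] | turn [0.02 0.07 0.01] | shift after turn [-16.13  -0.11  20.8 ] W 44.7 F [-0.1  0.3 -0.6]
```

View pics/s6.png

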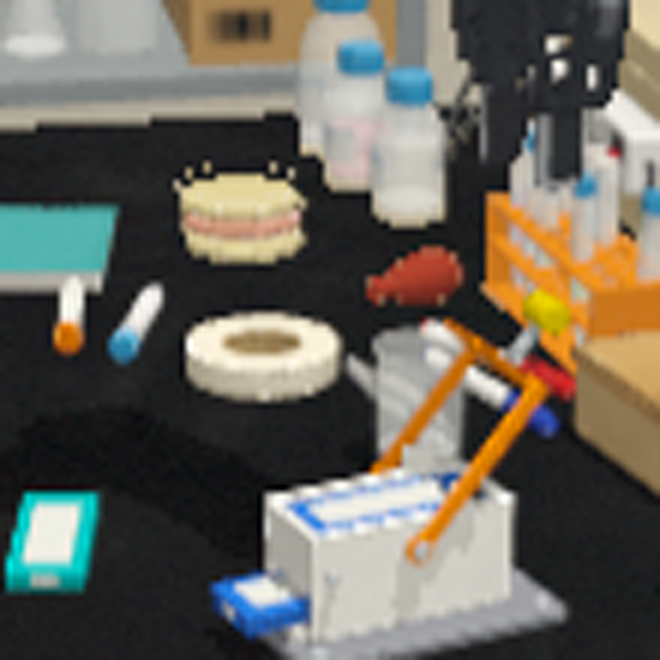

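View pics/t6.png

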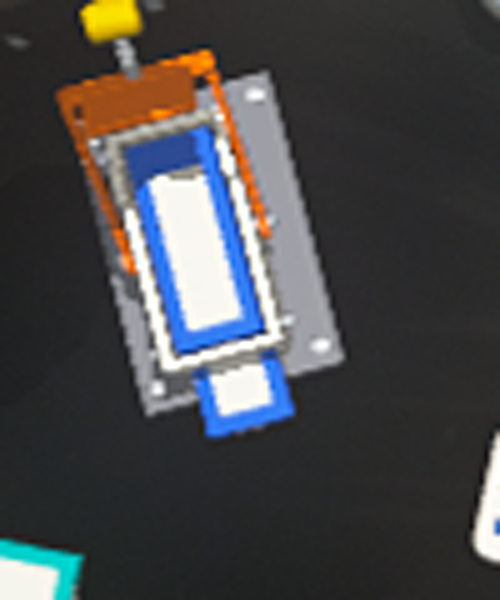

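The gate leans back open by itself: side knob (545,310), cross piece over the rear. The cassette end is clear, with front corners at (208,437) and (294,415) in the top crop. Measuring it.

```bash
python3 -c "
from plan import *
def inv(w): 
    c,s=np.cos(V[2]),np.sin(V[2]); d=w[:2]-V[:2]; return np.round([c*d[0]+s*d[1],-s*d[0]+c*d[1]],1)
for p in [(208,437),(294,415)]:
    w=atz('top',((p[0]+.5)/5-.5+190,(p[1]+.5)/5-.5+170),28); print('top',w.round(1),inv(w))
for p,z in [((213,585),28),((240,612),28),((242,634),16),((213,607),16)]:
    w=atz('side',((p[0]+.5)/6-.5+215,(p[1]+.5)/6-.5+110),z); print('side',w.round(1),inv(w))
"
```

```text
top [508.9 153.6  28. ] [-88.9  21.9]
top [519.  112.6  28. ] [-89.6 -20.3]
side [508.6 147.7  28. ] [-90.6  16.4]
side [516.3 114.6  28. ] [-91.7 -17.6]
side [517.  114.3  16. ] [-91.1 -18.1]
side [508.3 147.2  16. ] [-91.1  15.9]
```

{"fn": "jog_arm", "kwargs": {
  "rows": [
    [[-4,0,0],[0,0,0],6.5],
    [[-4,0,0],[0,0,0],6.5],
    [[-4,0,0],[0,0,0],6.5],
    [[-4.1,0,0],[0,0,0],6.5],
    [[0,-0.05,4],[0,0,0],6.5],
    [[0,0,5],[0,0,0],6.5],
    [[0,0,5],[0,0,0],6.5],
    [[0,0,3],[0,0,0],6.5],
    [[0,0,0],[0,0,0],6.5]
  ]
}}

```text
clock: 10.3
position: [518.2, 134.5, 48.9]
ee_rot: [0.992, 0.13, -0.003, 0.001]
contact_force: [0.1, 0.4, 1.0]
gripper_width: 64.7
```

```bash
python3 -c "
from plan import *
to([-83,1.5,14],14.9)
crop('side',215,160,90,70,8,'s7')
crop('top',190,170,100,120,5,'t7')"
```

```text
t 10.3 pos [518.2 134.5  48.9] world d [  1.6   0.8 -34.9] | shift now-axes [ 0.2  -0.04  3.49] | turn [ 0.11  0.4  -0.  ] | shift after turn [ 0.17 -0.04  3.49] W 64.7 F [0.1 0.4 1. ]
```

View pics/s7.png

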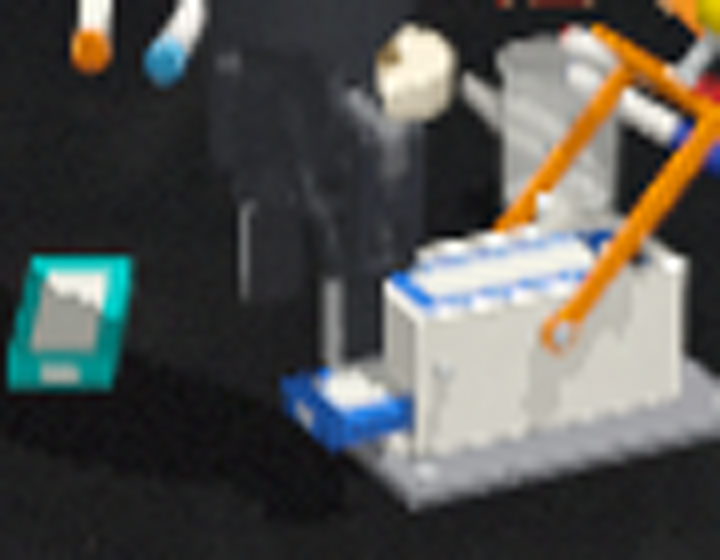

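The fingers are open above the cassette end and clear of the shaft. Descending.

{"fn": "jog_arm", "kwargs": {
  "rows": [
    [[0.1,-0.05,1.5],[0,0,0],6.5],
    [[0,0,1],[0,0,0],6.5],
    [[0,0,0.9],[0,0,0],6.5],
    [[0,0,0],[0,0,0],6.5],
    [[0,0,0],[0,0,0],6.5]
  ]
}}

```text
clock: 11.02
position: [521.4, 136.7, 17.7]
ee_rot: [0.992, 0.13, 0.0, -0.0]
contact_force: [0.2, 0.1, 0.1]
gripper_width: 64.6
```

```bash
python3 -c "
from plan import *
to([-83,1.5,14],14.9)
crop('side',215,160,90,70,8,'s8')"
```

```text
t 11.03 pos [521.4 136.7  17.7] world d [-1.6 -1.4 -3.7] | shift now-axes [-0.19  0.09  0.37] | turn [ 0.   -0.02  0.03] | shift after turn [-0.19  0.09  0.37] W 64.6 F [0.2 0.1 0.1]
```

View pics/s8.png

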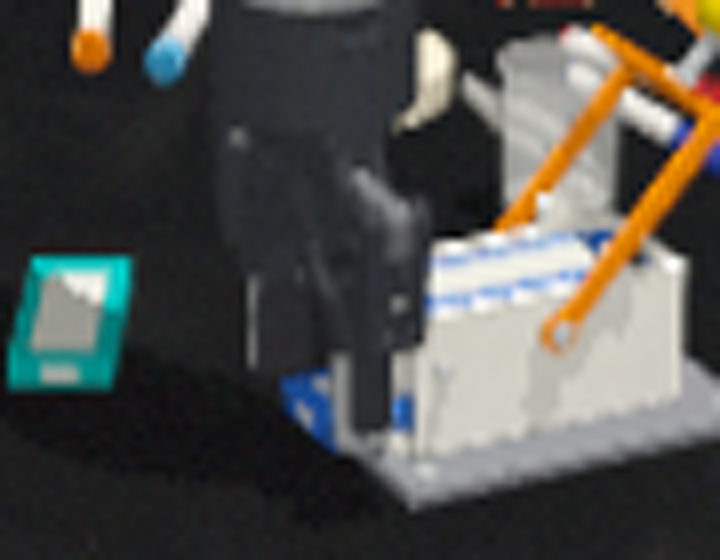

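{"fn": "jog_arm", "kwargs": {
  "rows": [
    [[-0.2,0.05,0.35],[0,0,0],6],
    [[0,0,0],[0,0,0],5],
    [[0,0,0],[0,0,0],4.5],
    [[0,0,0],[0,0,0],3.8],
    [[0,0,0],[0,0,0],3.8],
    [[0,0,0],[0,0,0],3.8]
  ]
}}

```text
clock: 11.82
position: [519.5, 135.6, 14.6]
ee_rot: [0.992, 0.13, 0.0, -0.0]
contact_force: [-1.8, 0.2, 5.6]
gripper_width: 40.2
```

```bash
python3 -c "
from plan import *
to([-83,1.5,14],14.9)
crop('side',215,160,90,70,8,'s9')"
```

```text
t 11.82 pos [519.5 135.6  14.6] world d [ 0.3 -0.3 -0.6] | shift now-axes [0.02 0.04 0.06] | turn [-0.   -0.02  0.03] | shift after turn [0.02 0.04 0.06] W 40.2 F [-1.8  0.2  5.6]
```

View pics/s9.png

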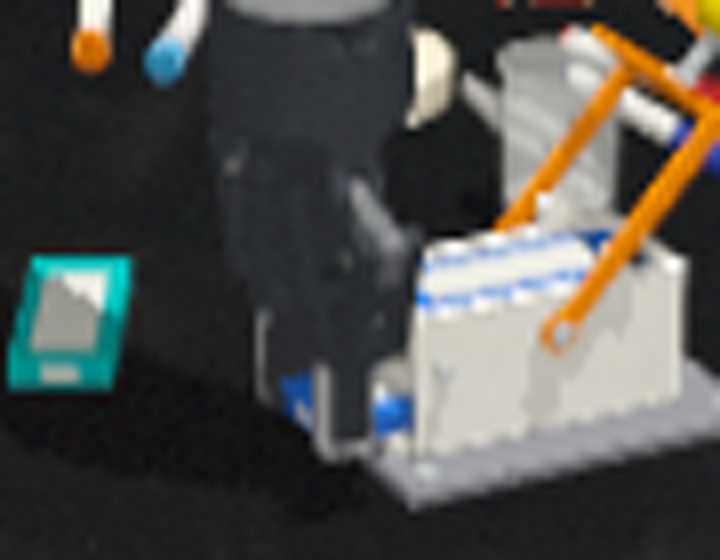

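Gripped (40.2 mm on the 42 mm width) with only a small force. Drawing straight out.

{"fn": "jog_arm", "kwargs": {
  "rows": [
    [[-0.5,0,0],[0,0,0],3.8],
    [[-1,0,0],[0,0,0],3.8],
    [[-1,0,0],[0,0,0],3.8],
    [[-1,0,0],[0,0,0],3.8],
    [[0,0,0],[0,0,0],3.8]
  ]
}}

```text
clock: 12.5
position: [482.9, 125.4, 13.8]
ee_rot: [0.992, 0.13, -0.002, 0.001]
contact_force: [-3.2, 0.5, 4.0]
gripper_width: 40.2
```

```bash
python3 -c "
from plan import *
to([-83-105,1.5,14],14.9)
crop('side',205,160,100,70,8,'s10')"
```

```text
t 12.5 pos [482.9 125.4  13.8] world d [-64.6 -17.1   0.2] | shift now-axes [-6.68 -0.    0.01] | turn [0.04 0.26 0.  ] | shift after turn [-6.68 -0.   -0.02] W 40.2 F [-3.2  0.5  4. ]
```

View pics/s10.png

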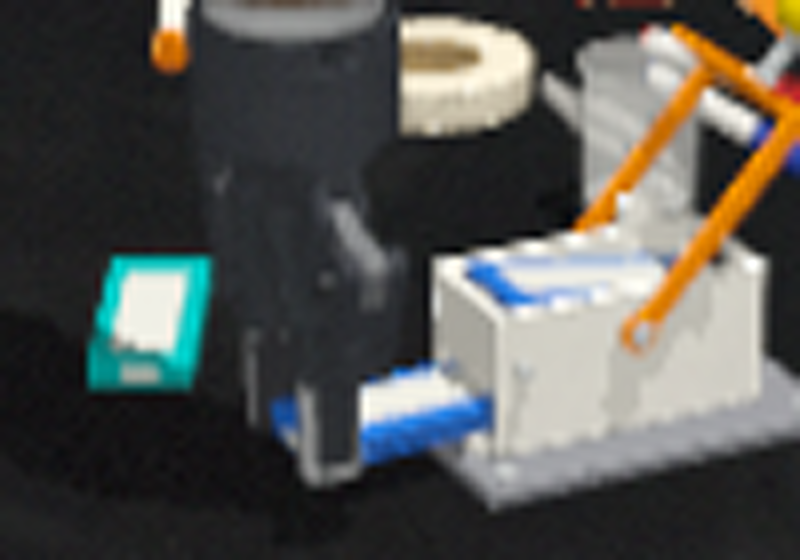

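It slides out level. Drawing the rest, slowly past the end.

{"fn": "jog_arm", "kwargs": {
  "rows": [
    [[-1.2,0,0],[0,0,0],3.8],
    [[-1.2,0,0],[0,0,0],3.8],
    [[-1.2,0,0],[0,0,0],3.8],
    [[-1.2,0,0],[0,0,0],3.8],
    [[-1.2,0,0],[0,0,0],3.8],
    [[-1.2,0,0],[0,0,0],3.8],
    [[-0.8,0,0],[0,0,0],3.8],
    [[0,0,0],[0,0,0],3.8]
  ]
}}

```text
clock: 13.55
position: [407.7, 105.8, 14.2]
ee_rot: [0.992, 0.13, -0.0, 0.0]
contact_force: [0.5, 0.4, -1.1]
gripper_width: 40.3
```

```bash
python3 -c "
from plan import *
to([-83-115,1.5,14],14.9)
crop('side',205,160,100,70,8,'s11');crop('top',190,170,120,120,5,'t11')"
```

```text
t 13.55 pos [407.7 105.8  14.2] world d [ 1.  -0.1 -0.2] | shift now-axes [0.09 0.03 0.02] | turn [0.01 0.02 0.04] | shift after turn [0.09 0.03 0.02] W 40.3 F [ 0.5  0.4 -1.1]
```

View pics/s11.png

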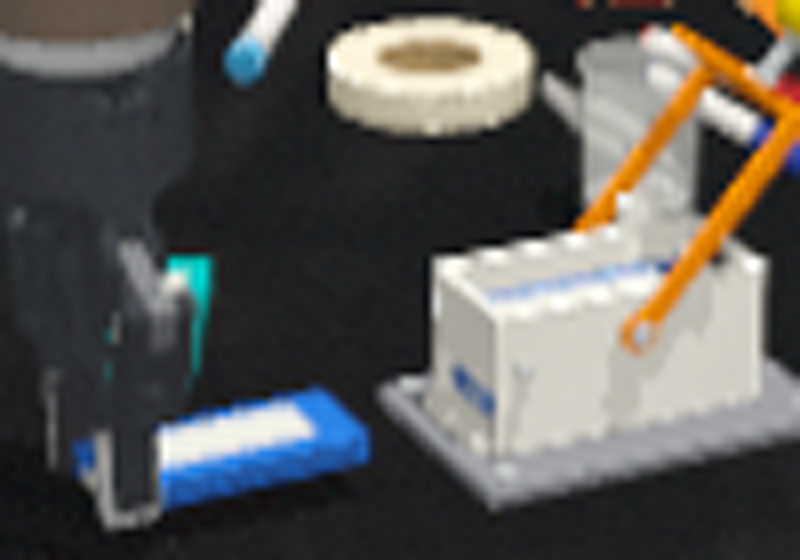

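View pics/t11.png

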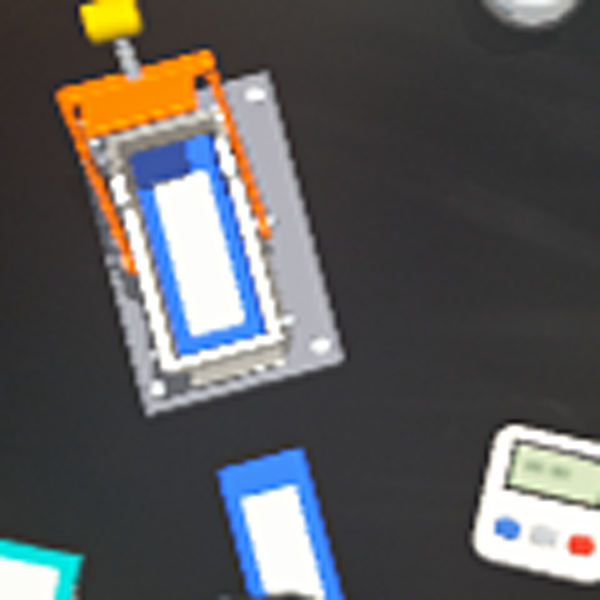

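The cassette is fully out, level, and held by its end. The others have dropped (the second one shows in the slot at side (470,390)) and the gate is still open. Measuring the held cassette against the tool, then lifting.

{"fn": "jog_arm", "kwargs": {
  "rows": [
    [[0,0,-1.5],[0,0,0],3.8],
    [[0,0,-2.5],[0,0,0],3.8],
    [[0,0,-3],[0,0,0],3.8],
    [[0,0,0],[0,0,6.4],3.8],
    [[0,0,0],[0,0,6.5],3.8],
    [[0,0,0],[0,0,0],3.8]
  ]
}}

```text
clock: 14.4
position: [408.6, 106.1, 84.2]
ee_rot: [1.0, 0.018, 0.0, -0.0]
contact_force: [-0.5, 0.4, -1.1]
gripper_width: 40.2
```

```bash
python3 -c "
from plan import *
P=[atz('top',((p[0]+.5)/5-.5+190,(p[1]+.5)/5-.5+170),28) for p in [(218,470),(305,448)]]
m=(P[0]+P[1])/2; y=np.radians(14.9); d=m[:2]-[407.7,105.8]
print('far end rel tool fwd,left', d@[np.cos(y),np.sin(y)], d@[-np.sin(y),np.cos(y)], np.linalg.norm(P[0]-P[1]))
to([584,-133,84],2,False)
crop('side',185,120,140,105,5,'s12')"
```

```text
far end rel tool fwd,left 93.26340931324171 -1.8259548166323292 42.59093554121057
t 14.4 pos [408.6 106.1  84.2] world d [ 1.754e+02 -2.391e+02 -2.000e-01] | shift now-axes [1.665e+01 2.454e+01 2.000e-02] | turn [-0.02 -0.03  0.09] | shift after turn [1.669e+01 2.451e+01 2.000e-02] W 40.2 F [-0.5  0.4 -1.1]
```

View pics/s12.png

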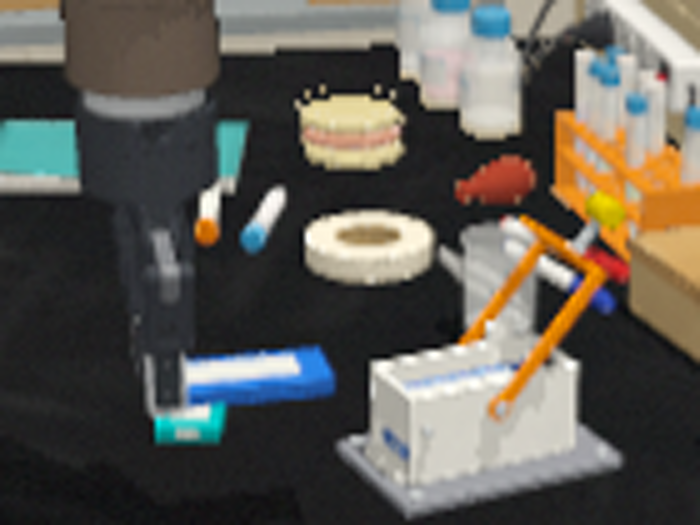

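Held level at z≈84. The cassette centre is 43 mm ahead of the tool. Carrying it over the tray.

{"fn": "jog_arm", "kwargs": {
  "rows": [
    [[1,1.5,0],[0,0,0],3.8],
    [[2.1,3,0],[0,0,0],3.8],
    [[2.1,3,0],[0,0,0],3.8],
    [[2.1,3,0],[0,0,0],3.8],
    [[2.1,3,0],[0,0,0],3.8],
    [[2.1,3,0],[0,0,0],3.8],
    [[2.1,3,0],[0,0,0],3.8],
    [[2.1,3,0],[0,0,0],3.8],
    [[1,1.5,0],[0,0,0],3.8],
    [[0.1,0.5,0],[0,0,0],3.8]
  ]
}}

```text
clock: 15.7
position: [584.8, -133.5, 83.5]
ee_rot: [1.0, 0.017, -0.0, -0.0]
contact_force: [-0.3, -0.2, -1.1]
gripper_width: 40.0
```

{"fn": "jog_arm", "kwargs": {
  "rows": [
    [[0,0,1.5],[0,0,0],3.8],
    [[0,0,2],[0,0,0],3.8],
    [[0,0,1.5],[0,0,0],3.8],
    [[0,0,0],[0,0,0],3.8]
  ]
}}

```text
clock: 16.2
position: [583.3, -132.3, 32.4]
ee_rot: [1.0, 0.018, -0.002, -0.0]
contact_force: [0.1, -0.3, -0.4]
gripper_width: 40.3
```

```bash
python3 -c "
from plan import *
to([585,-132.5,4],2,False)
crop('side',250,190,130,100,6,'s13');crop('top',270,140,130,120,5,'t13')"
```

```text
t 16.2 pos [ 583.3 -132.3   32.4] world d [  1.7  -0.2 -28.4] | shift now-axes [0.18 0.03 2.84] | turn [-0.01  0.22  0.07] | shift after turn [0.17 0.03 2.84] W 40.3 F [ 0.1 -0.3 -0.4]
```

View pics/s13.png

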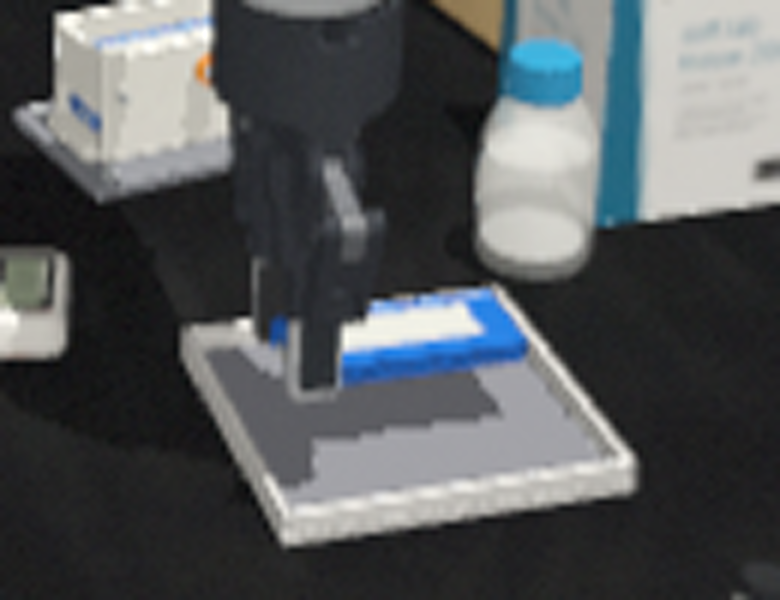

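View pics/t13.png

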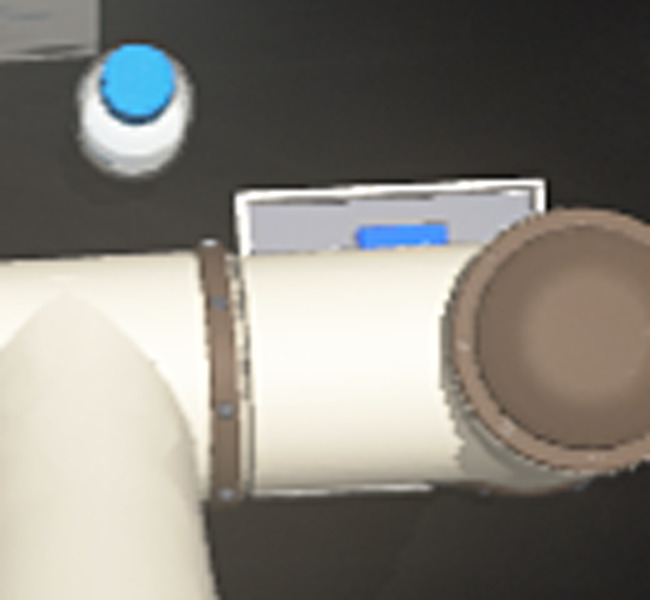

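The cassette is centred over the tray, inside the walls and level. Lowering, then small steps while watching the force.

{"fn": "jog_arm", "kwargs": {
  "rows": [
    [[0.1,0,1.2],[0,0,0],3.8],
    [[0,0,0.8],[0,0,0],3.8],
    [[0,0,0.5],[0,0,0],3.8],
    [[0,0,0],[0,0,0],3.8],
    [[0,0,0],[0,0,0],3.8]
  ]
}}

```text
clock: 16.92
position: [586.0, -133.0, 9.3]
ee_rot: [1.0, 0.018, 0.0, 0.0]
contact_force: [0.2, -0.5, -0.1]
gripper_width: 40.5
```

{"fn": "jog_arm", "kwargs": {
  "rows": [
    [[0,0,0.15],[0,0,0],3.8],
    [[0,0,0],[0,0,0],3.8]
  ]
}}

```text
clock: 17.18
position: [585.8, -132.9, 7.7]
ee_rot: [1.0, 0.018, 0.0, -0.0]
contact_force: [0.1, -0.4, -0.5]
gripper_width: 40.3
```

{"fn": "jog_arm", "kwargs": {
  "rows": [
    [[0,0,0.1],[0,0,0],3.8],
    [[0,0,0],[0,0,0],3.8]
  ]
}}

```text
clock: 17.42
position: [585.8, -132.9, 6.6]
ee_rot: [1.0, 0.018, -0.0, -0.0]
contact_force: [0.1, 0.2, 0.0]
gripper_width: 40.2
```

{"fn": "jog_arm", "kwargs": {
  "rows": [
    [[0,0,0.2],[0,0,0],3.8],
    [[0,0,0],[0,0,0],3.8]
  ]
}}

```text
clock: 17.68
position: [585.6, -132.9, 4.4]
ee_rot: [1.0, 0.018, -0.0, -0.0]
contact_force: [0.1, 0.1, -1.4]
gripper_width: 40.4
```

{"fn": "jog_arm", "kwargs": {
  "rows": [
    [[0,0,0.1],[0,0,0],3.8],
    [[0,0,0],[0,0,0],3.8]
  ]
}}

```text
clock: 17.92
position: [585.8, -132.9, 3.5]
ee_rot: [1.0, 0.018, -0.0, -0.0]
contact_force: [0.4, -0.3, -0.2]
gripper_width: 40.4
```

```bash
python3 -c "
from plan import *
to([585,-132.5,4],2,False)
crop('side',270,210,100,80,7,'s14')"
```

```text
t 17.93 pos [ 585.8 -132.9    3.5] world d [-0.8  0.4  0.5] | shift now-axes [-0.08 -0.04 -0.05] | turn [-0.    0.01  0.02] | shift after turn [-0.08 -0.04 -0.05] W 40.4 F [ 0.4 -0.3 -0.2]
```

View pics/s14.png

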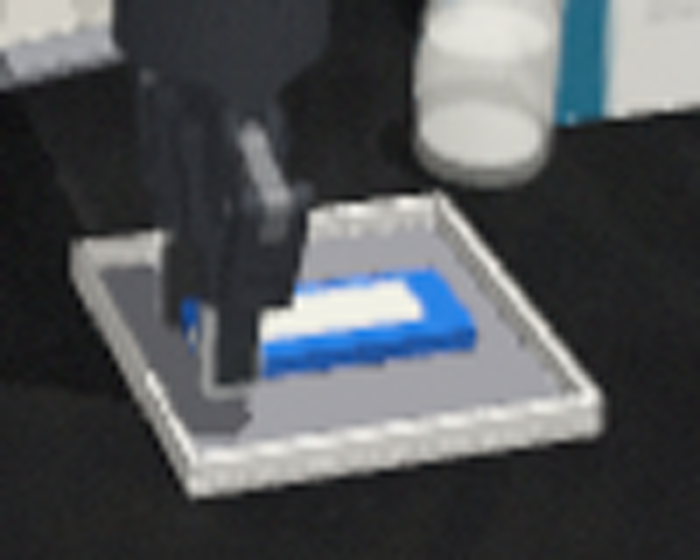

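The cassette looks flat, with its far end at (440,345) about on the lining. No contact force yet, so two more small steps.

{"fn": "jog_arm", "kwargs": {
  "rows": [
    [[0,0,0.1],[0,0,0],3.8],
    [[0,0,0],[0,0,0],3.8]
  ]
}}

```text
clock: 18.23
position: [585.9, -132.9, 2.8]
ee_rot: [1.0, 0.018, 0.0, 0.0]
contact_force: [-0.3, -0.4, 0.6]
gripper_width: 40.0
```

{"fn": "jog_arm", "kwargs": {
  "rows": [
    [[0,0,0.1],[0,0,0],3.8],
    [[0,0,0],[0,0,0],3.8]
  ]
}}

```text
clock: 18.48
position: [586.0, -132.9, 2.7]
ee_rot: [1.0, 0.018, 0.0, 0.0]
contact_force: [-1.7, 0.6, 6.1]
gripper_width: 40.2
```

Contact: 6 N upward at z = 2.7, as predicted. Releasing slowly, then rising.

{"fn": "jog_arm", "kwargs": {
  "rows": [
    [[0,0,0],[0,0,0],4.5],
    [[0,0,0],[0,0,0],5.5],
    [[0,0,0],[0,0,0],6],
    [[0,0,-0.5],[0,0,0],6],
    [[0,0,-1.5],[0,0,0],6],
    [[0,0,-3],[0,0,0],6],
    [[0,0,-5],[0,0,0],6],
    [[0,0,-5],[0,0,0],6]
  ]
}}

```text
clock: 19.48
position: [585.8, -132.9, 154.2]
ee_rot: [1.0, 0.018, 0.0, 0.0]
contact_force: [1.4, 0.0, -0.0]
gripper_width: 59.9
```

{"fn": "jog_arm", "kwargs": {
  "rows": [
    [[-3,2,-2],[0,0,0],6],
    [[-5,2,0],[0,0,0],6],
    [[-5,2,0],[0,0,0],6],
    [[-3,1,0],[0,0,0],6],
    [[0,0,0],[0,0,0],6]
  ]
}}

```text
clock: 20.1
position: [426.6, -209.1, 173.1]
ee_rot: [1.0, 0.017, 0.001, 0.0]
contact_force: [0.7, -0.2, 0.7]
gripper_width: 60.2
```

```bash
python3 -c "
from plan import *
print(arm.read_state()['contact_force'])
a=eyes.get_image('side');b=eyes.get_image('top')
crop('side',205,150,180,140,4,'s15',a);crop('top',130,130,260,160,3,'t15',b)"
```

```text
[ 0.70624023 -0.20396466  0.659509  ]
```

View pics/s15.png

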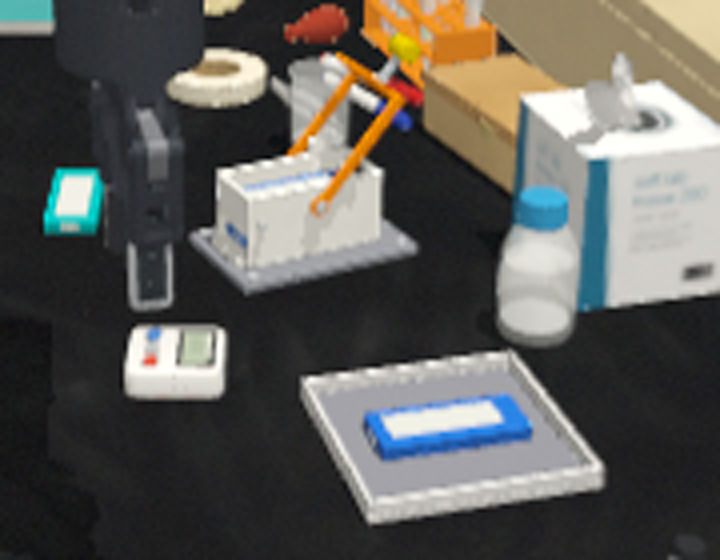

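View pics/t15.png

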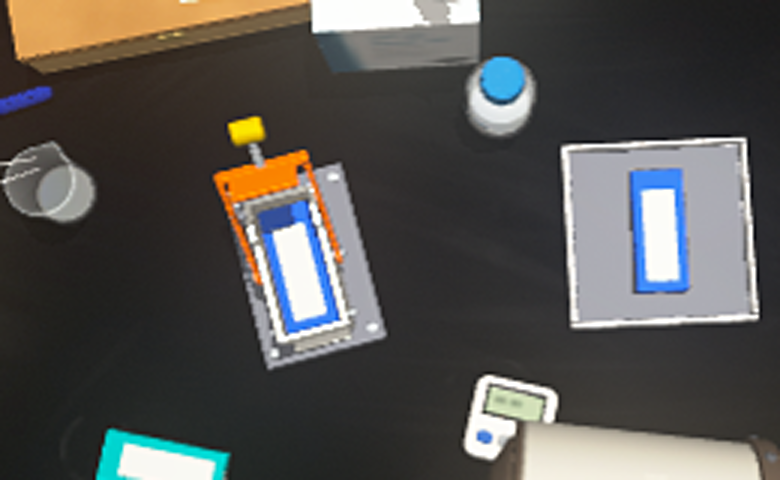

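The cassette lies flat in the middle of the tray: side (447,425), top (660,230). The gate is open, with its knob at top (246,131). The other cassettes are in the shaft and the bystanders in view haven't moved. Handing in.

```bash
python3 -c "
from bench import arm
print(arm.job_done())"
```

```text
the job is handed in; nothing more can be done
None
```

I swung the orange gate over by its knob to about 2.2 rad and let go; it fell back and stayed open by itself. Then I drew the bottom blue cassette straight out through the slot and laid it flat near the middle of the tray. It touched the tray floor with about 6 N before I released it. The job was handed in at about 20 s of the 58 s allowed.

**Last pictures:** the gate is open and the cassette lies flat inside the tray walls. The bottle and timer have not moved and the arm is touching nothing.

**Upper cassettes:** one shows in the slot and one at the top of the shaft. The one between them is hidden and I did not count it.

**Vial and beaker:** neither was in full view in the final crops, but the arm never went near them.

**Disagreement:** the grip on the knob put the magazine about 2 mm farther to its +y side than the camera fit. That caused a brief side load of about 15 N, which I eased by shifting 2 mm. I allowed for it when gripping the cassette.

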